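Stack the coffee station's cup trays

TASK

Draw the wooden tray out from under the low steel shelf by its pull tab and let go of it, standing flat on the open counter. Then take it again by the tall grip in its middle and lower it onto the matching tray across the counter, holding it until its four steel lugs have entered the corner sockets and it sits fully home; leave it there. The lower tray stays where it is, and cups, carafe and saucer are left alone.

Things in the scene. Friction and masses are not known exactly. Their poses are not given: they have to be found in the camera images.
- tray_mid (a point): Centre of the upper tray, 39 mm above its lug tips. Dark wood, loose, about 0.35 kg, 150 (its x) x 120 mm (its y), standing on four steel lugs. Starts flat on the counter, its middle under the steel shelf, the pull tab on its -x end sticking out in front of the shelf. x points from tab to middle, z up. It fits the lower tray either way round.
- tray_tab (a point): Point on the tray's pull tab where it is well pinched, 108 mm from the tray's centre along its -x and 36 mm above the lug tips. The tab is an upright plate, 12 mm thick (along the tray's y), 56 mm long (75 to 131 mm from the centre), from 18 to 50 mm above the lug tips. Axes as tray_mid.
- tray_handle (a point): Point on the tall grip in the tray's middle, 64 mm above the lug tips: an upright block 14 mm thick (along the tray's y), 50 mm long along its x, up to 78 mm above the lug tips. Axes as tray_mid.
- lower_top (a point): Centre of the lower tray's top, 50 mm above the counter. Same wood and outline (150 along x, 120 along y), loose, about 0.9 kg, free on the counter. Four square sockets open upward in its corners, 16 mm wide, 18 deep, centred at x = +-59, y = +-44 mm. When home, the upper tray's floor rests on this top, its lug tips 14 mm below. z up.
- riser_foot (a point): Low fixed steel shelf; point on the counter under it, where the tray starts centred within 5 mm. -x is its open front, roughly towards the robot; z up. Plate: x -35 to +115, y +-85, z 100 to 108 mm, 8 mm legs at the corners. Two cups stand on it. The tray can be lifted freely once drawn out over 115 mm. Shelf and lower tray may swap sides, left or right.
- tray: The same upper tray; origin under its centre, level with the lug tips. Heights above the tips: lugs 0 to 14, floor 14 to 20, side walls (6 thick) to 40, 8 mm divider along x through the middle to 38, tall middle grip to 78. Tapered lugs at x = +-59, y = +-44 mm, 12 mm in diameter, 8 at the tip.
- cup_a_mid (a point): Amber glass espresso cup, 60 mm wide and high, loose, on top of the steel shelf; its centre.
- cup_b_mid (a point): The second such cup, beside the first; its centre.
- carafe_mid (a point): Empty glass carafe, 96 mm wide, 150 high, with a handle out to 83 mm from its axis, loose, beyond the trays, at the middle; its centre.
- saucer_mid (a point): Olive ceramic saucer, 90 mm wide, 14 high, loose, on the counter between shelf and lower tray; its centre.
Things that resemble listed ones, but are neither listed nor needed, are in the scene too. Leave any blue, purple or yellow look-alike of the tray alone.

How it is judged:
By the outcome, as a careful person would: the job done as asked, in the order asked, and still so for the second after the job is handed in, with the robot touching nothing.
It also fails if it takes over 58 s, if anything falls off the work surface, if the arm or the gripper's body presses on something with over 40 N, if the wrist force passes 120 N, or if a joint passes its speed limit or range.

ROBOT

A 6-joint arm with a two-finger parallel gripper is mounted at the origin on the work surface. World frame = base frame: x ahead of the robot, y to its left, z up, the work surface at z = 0. Lengths are in m, angles in degrees, forces in N, time in s.
With the tool pointing down it reaches from about 0.325 to 0.775 m from the base axis. Payload 9.3 kg.
Tool frame: the origin (TCP) lies on the centre line of the jaws, within the pads' length; the fingertips stand 14 mm ahead of it and the grasp point (between the pads) lies 5 mm behind it; z points along the fingers, y is the direction in which the jaws open and shut (so a half turn about z gives the same grasp; the last joint's range is limited). The gripper opens to 85 mm and grips with 20 to 120 N. Pads are 22 mm wide; open, the fingers measure 114 mm over their backs; the gripper's body (76 mm by 85 mm) begins 54 mm behind the grasp point. The pads swing forward as they close: fully open they stand 13 mm farther back than shut.
Start: joints at [62.819, 14.817, 1.232, 76.415, 0, 81.257], TCP at [0.174, 0.522, 0.245] pointing down, gripper open.
Joint ranges: [-174.27, 174.27], [-52.1, 104.24], [-59.71, 78.15], [-110.17, 111.67], [-87.03, 83.33], [-180, 180]. Speed limits (degrees/s): [127.2, 127.2, 159.86, 180, 180, 180].

INTERFACE

Orientations are given as [roll, pitch, yaw] about the fixed x, y, z axes, in that order (R = Rz(yaw) Ry(pitch) Rx(roll)).
In Python, from plant import telemetry, viewer, workorder gives the robot as it stands.
- The arm moves only by the tool play_rows, never from a script. Its argument "rows" is a list of rows, each an object of numbers: "dx", "dy", "dz": the shift along the world's x, y, z in cm; "wx", "wy", "wz": the turn, a rotation vector about the world's x, y, z in degrees. In form: [{"dx": .., "dy": .., "dz": .., "wx": .., "wy": .., "wz": ..}, ...]. A call has 1 to 8 rows; each row shifts and turns the commanded pose from where the row before left it; what a row does not reach is not made up. A row lasts 1/12 s, in which the tool goes at most 41.7 mm and 7.16 degrees, less where a joint would pass 70% of its speed; a pose out of reach is approached as far as the arm can. A call with a gripper value outside its range is refused whole. "gripper" is the opening in per cent of the stroke, from 0 (shut) to 100 (fully open), set as the call begins (left out, the last holds). The fingers move at their own pace and stop on an object; "force" is the grip in N (left out, the last holds). Time passes only in rows, so rows that do not move let the fingers close. It gives the time, the measured TCP pose, the force and the opening at its end, in the units of the state.
- telemetry.get_state(): the state, without advancing time (a new reading comes with each control period).
- viewer.get_image(name): name is "side" or "top"; returns (picture, depth): 420x560x3 uint8, red, green, blue; 420x560 float32, m along the optical axis (not along the pixel's ray), 0 where there is no reading.
- viewer.get_calibration(name): a dict with "camera_matrix" (3x3 intrinsics, pixels), "k1" (the pictures are not rectified: a ray, as slopes to the right and down, at radius r is drawn at 1 + k1 r^2 times it, then the intrinsics apply), "R" (3x3) and "t" (3): a world point X has camera coordinates R X + t. Camera axes: x right, y down, z forward; pixel columns grow to the right and rows downward; lengths in m; the calibration is good to about 2 mm. A picture is of the moment at which its call begins. get_calibration takes no time and is no camera call.
- workorder.sign_off(): hands the job in, once; it reports no verdict.
The state is a dict: "clock": time; "joint_pos": joint angles; "joint_velocities": joint speeds; "joint_efforts": joint torques, N m; "position": TCP position; "eef_rot": TCP orientation; "contact_force": force on the tool from outside, world axes, zero at the start; "torque": the same for the moment, N m; "finger_gap": opening from 0.0 (shut) to 1.0 (fully open).
Only numpy, scipy, OpenCV 4.12 (cv2) and the standard library are available. Lean on these libraries where they do the work, as an engineer would, in place of code of your own. Each camera call takes 0.05 s, during which the arm holds its last target.

## Working session

There is one attempt and no reset: what is moved stays moved. The work goes in short steps, Python scripts to look and compute and a tool call to move; the robot and the scene stay as the last step left them, time stands still between calls to the robot, and variables do not carry over. Pictures are saved under pics/ and viewed, and the job is handed in when it is done.

Besides the shell and the picture viewer there is one more tool, called after ">>>" as name(argument=value, ...), one argument or row to a line, values as JSON. play_rows: Moves the arm, as the interface text tells. Its arguments: {"type":"object","properties":{"rows":{"type":"array"},"gripper":{"type":"number"},"force":{"type":"number"}},"required":["rows"]}

```bash
ls; mkdir -p pics
python3 - <<'E'
from plant import telemetry, viewer
import cv2,numpy as np
print(telemetry.get_state())
for n in ("side","top"):
    p,d=viewer.get_image(n); cv2.imwrite(f"pics/{n}0.png",p[:,:,::-1]); np.savez(f"pics/{n}0.npz",p=p,d=d)
    print(n,viewer.get_calibration(n))
E
```

```text
pics
{'clock': 0.0, 'joint_pos': array([6.28205192e+01, 1.48519986e+01, 1.18702751e+00, 7.64150960e+01,
       1.26194397e-03, 8.12574896e+01]), 'joint_velocities': array([ 0.03453988,  0.04314819, -0.08035996,  0.07647142,  0.00788628,
        0.11502283]), 'joint_efforts': array([-2.36112843e-03, -5.55648208e+01,  3.44524240e+01,  1.40418138e-02,
       -3.76569578e-04,  2.83572696e-06]), 'position': array([0.17380716, 0.52152433, 0.24463567]), 'eef_rot': array([-1.79921055e+02, -1.34170080e-02,  1.61563020e+02]), 'contact_force': array([ 0.2047354 ,  0.02771969, -0.30067332]), 'torque': array([-0.0023062 , -0.00109101, -0.00529665]), 'finger_gap': 1.0016563480813991}
side {'camera_matrix': array([[532.03604301,   0.        , 283.84066885],
       [  0.        , 532.03604301, 206.90847806],
       [  0.        ,   0.        ,   1.        ]]), 'k1': 0.0039842988537427, 'R': array([[-0.99638008, -0.08476071,  0.00650855],
       [-0.04998332,  0.52219064, -0.85136279],
       [ 0.06876341, -0.84860624, -0.52453698]]), 't': array([0.5276103 , 0.14780886, 1.18051226])}
top {'camera_matrix': array([[387.84998089,   0.        , 279.57787678],
       [  0.        , 387.84998089, 215.26448389],
       [  0.        ,   0.        ,   1.        ]]), 'k1': -0.01594219193097729, 'R': array([[ 0.02435814, -0.99924785, -0.03017325],
       [-0.98033536, -0.01796303, -0.19651951],
       [ 0.1958297 ,  0.03436675, -0.98003554]]), 't': array([-0.07382278,  0.54123462,  0.86879928])}
```

View pics/side0.png

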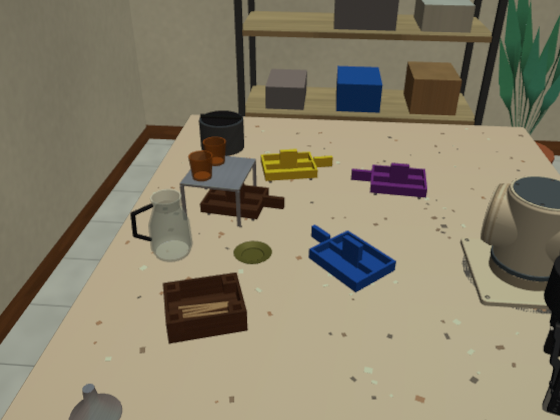

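View pics/top0.png

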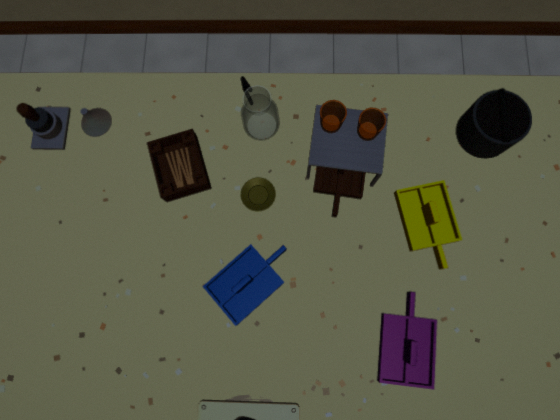

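Side view: dark tray under the shelf at (237,200) with its tab at (272,202), and the lower tray at (204,305). Top view: tab (336,205), lower tray (180,167), cups (332,115) and (371,123), saucer (258,194), carafe (260,115). 

Candidates for the tray in the top view are dark wood (338,182), blue (243,285), yellow (430,215), purple (408,350) and the socketed lower tray (180,167). I choose the dark one under the shelf, (338,182), and will check it in a crop.

```bash
cat > h.py <<'E'
import numpy as np, cv2
from plant import viewer
def cloud(n,d):
    c=viewer.get_calibration(n);K=c["camera_matrix"]
    H,W=d.shape; u,v=np.meshgrid(np.arange(W),np.arange(H))
    pts=np.stack([u,v],-1).reshape(-1,1,2).astype(float)
    x=cv2.undistortPoints(pts,K,np.array([c["k1"],0,0,0,0.])).reshape(H,W,2)
    P=np.concatenate([x*d[...,None],d[...,None]],-1)
    X=(P-c["t"])@c["R"]
    X[d==0]=np.nan
    return X
def proj(n,X):
    c=viewer.get_calibration(n)
    return cv2.projectPoints(np.asarray(X,float).reshape(-1,1,3),cv2.Rodrigues(c["R"])[0],c["t"],c["camera_matrix"],np.array([c["k1"],0,0,0,0.]))[0].reshape(-1,2)
E
python3 - <<'E'
from h import *
for n,(a,b,c,d_) in {"top":(100,230,130,400),"side":(120,350,130,410)}.items():
    z=np.load(f"pics/{n}0.npz");p=z["p"];X=cloud(n,z["d"])
    s=cv2.resize(p[a:b,c:d_],None,fx=2.8,fy=2.8 if n=="top" else 2.5,interpolation=cv2.INTER_CUBIC)
    s=np.clip(s.astype(float)*(1.8 if n=="top" else 1.3),0,255).astype(np.uint8)
    cv2.imwrite(f"pics/{n}0c.png",s[:,:,::-1])
    L=[(336,205),(337,195),(334,213),(180,167),(160,145),(320,190),(345,150),(258,194),(260,230)] if n=="top" else [(272,202),(282,202),(204,305),(237,200),(210,178),(252,252),(300,300)]
    for u,v in L: print(n,(u,v),p[v,u],X[v,u].round(4))
E
```

```text
top (336, 205) [24 12  7] [ 0.5697 -0.1957  0.0539]
top (337, 195) [25 13  6] [ 0.5951 -0.1986  0.0505]
top (334, 213) [24 10  3] [ 0.5509 -0.1913  0.0507]
top (180, 167) [49 35 22] [0.6742 0.1998 0.007 ]
top (160, 145) [18  8  6] [0.7178 0.2423 0.0479]
top (320, 190) [21 11  7] [ 0.6097 -0.1587  0.0401]
top (345, 150) [49 52 65] [ 0.686  -0.2103  0.1113]
top (258, 194) [46 46 14] [ 0.606  -0.0046  0.0056]
top (260, 230) [102 106  81] [ 0.5146 -0.0125  0.0012]
side (272, 202) [38 20 10] [ 0.5768 -0.1942  0.0354]
side (282, 202) [38 19 10] [ 0.5504 -0.1865  0.0416]
side (204, 305) [131 105  69] [0.676  0.1764 0.01  ]
side (237, 200) [67 62 58] [ 0.6553 -0.1284  0.0761]
side (210, 178) [74 58 48] [ 0.7293 -0.1748  0.1079]
side (252, 252) [81 80 37] [ 0.6047 -0.0141  0.007 ]
side (300, 300) [181 170 140] [0.4846 0.1358 0.003 ]
```

View pics/top0c.png

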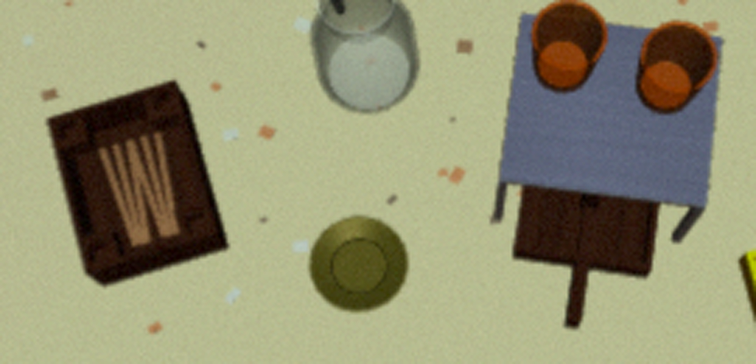

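View pics/side0c.png

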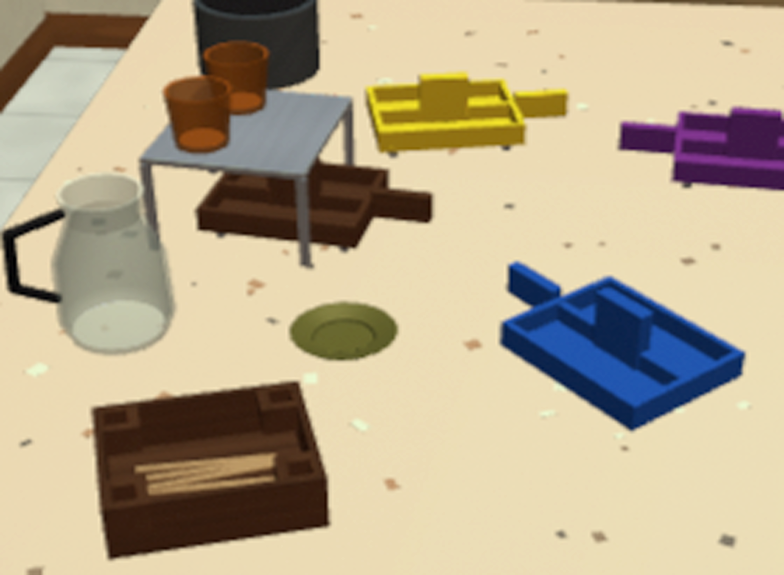

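The crops confirm it: dark tray under the shelf, tab toward the robot, and the lower tray with four corner sockets. Next I fit the poses.

```bash
cat >> h.py <<'E'
def rect(Q):
    r=cv2.minAreaRect((Q[:,:2]*1000).astype(np.float32)); return r
def lowertray(n,p,d):
    X=cloud(n,d); m=(X[...,2]>0.040)&(X[...,2]<0.058)&(p.sum(-1)<(130 if n=="top" else 220))&(abs(X[...,0]-.675)<.13)&(abs(X[...,1]-.2)<.13)
    m=cv2.morphologyEx(m.astype(np.uint8),cv2.MORPH_OPEN,np.ones((2,2)))>0
    return X[m]
E
python3 - <<'E'
from h import *
for n in ("top","side"):
    z=np.load(f"pics/{n}0.npz");p=z["p"];d=z["d"];X=cloud(n,d)
    Q=lowertray(n,p,d); print(n,"lower",len(Q),rect(Q),np.median(Q[:,2]))
    x,y,zz=X[...,0],X[...,1],X[...,2]
    dark=p.sum(-1)<(130 if n=="top" else 220)
    m=(zz>.03)&(zz<.06)&dark&(x>.52)&(x<.595)&(abs(y+.19)<.03)
    Q=X[m]; c=Q.mean(0); w,v=np.linalg.eigh(np.cov(Q[:,:2].T)); print("tab",len(Q),c.round(4),Q.min(0).round(4),Q.max(0).round(4),v[:,1], rect(Q))
    m=(zz>.028)&(zz<.05)&dark&(x>.58)&(x<.68)&(abs(y+.2)<.09)
    Q=X[m]; print("tray vis",Q.min(0).round(4),Q.max(0).round(4))
    m=(zz>.1)&(zz<.116)&(x>.6)&(x<.85)&(abs(y+.22)<.13)
    m=cv2.morphologyEx(m.astype(np.uint8),cv2.MORPH_OPEN,np.ones((5,5)))>0
    Q=X[m]; print("shelf",rect(Q),np.median(Q[:,2]))
    cnt,_=0,0
E
```

```text
top lower 975 ((681.117431640625, 198.17236328125), (171.1287384033203, 117.76286315917969), 18.691768646240234) nan
tab 111 [ 0.5696 -0.1952  0.0488] [ 0.5465 -0.2035  0.0314] [ 0.5949 -0.1876  0.0539] [-0.99000964  0.14099972] ((570.4957275390625, -196.12356567382812), (11.869832038879395, 47.61419677734375), 82.20075225830078)
tray vis [ 0.5805 -0.2897  0.0281] [ 0.6683 -0.1263  0.05  ]
shelf ((715.5718994140625, -218.134765625), (170.05499267578125, 151.54505920410156), 83.1922836303711) 0.10876404774993995
side lower 1501 ((673.7612915039062, 170.26210021972656), (154.24476623535156, 178.70361328125), 17.851547241210938) nan
tab 150 [ 0.571  -0.1928  0.0426] [ 0.5478 -0.2063  0.0306] [ 0.5948 -0.1834  0.0538] [-0.98406495  0.17780937] ((570.7078857421875, -193.3275146484375), (16.81045913696289, 47.839664459228516), 76.33997344970703)
tray vis [ 0.5816 -0.2876  0.028 ] [ 0.6799 -0.1223  0.0499]
shelf ((716.0652465820312, -217.39358520507812), (177.3947296142578, 151.5652313232422), 83.5686264038086) 0.1090039008501304
```

>>> play_rows(
  rows=[
    {"dx":1.65,"dy":-2.99,"wz":0.43},
    {"dx":1.65,"dy":-2.99,"wz":0.43},
    {"dx":1.65,"dy":-2.99,"wz":0.43},
    {"dx":1.65,"dy":-2.99,"wz":0.43},
    {"dx":1.65,"dy":-2.99,"wz":0.43},
    {"dx":1.65,"dy":-2.99,"wz":0.43},
    {"dx":1.65,"dy":-2.99,"wz":0.43},
    {"dx":1.65,"dy":-2.99,"wz":0.43},
  ],
  gripper=100,
)

```text
$.rows[0]: bad value
```

>>> play_rows(
  rows=[
    {"dx":1.65,"dy":-2.99,"wz":0.43},
    {"dx":1.65,"dy":-2.99,"wz":0.43},
    {"dx":1.65,"dy":-2.99,"wz":0.43},
    {"dx":1.65,"dy":-2.99,"wz":0.43},
    {"dx":1.65,"dy":-2.99,"wz":0.43},
    {"dx":1.65,"dy":-2.99,"wz":0.43},
    {"dx":1.65,"dy":-2.99,"wz":0.43},
    {"dx":1.65,"dy":-2.99,"wz":0.43},
  ],
)

```text
$.rows[0]: bad value
```

>>> play_rows(
  rows=[
    {"dx":1.65,"dy":-2.99,"dz":-1.5,"wz":0.43},
    {"dx":1.65,"dy":-2.99,"dz":-1.5,"wz":0.43},
    {"dx":1.65,"dy":-2.99,"dz":-1.5,"wz":0.43},
    {"dx":1.65,"dy":-2.99,"dz":-1.5,"wz":0.43},
    {"dx":1.65,"dy":-2.99,"dz":-1.5,"wz":0.43},
    {"dx":1.65,"dy":-2.99,"dz":-1.5,"wz":0.43},
    {"dx":1.65,"dy":-2.99,"dz":-1.5,"wz":0.43},
    {"dz":0},
  ],
)

```text
$.rows[0]: bad value
```

>>> play_rows(
  rows=[
    {"dx":1.65,"dy":-2.99,"dz":0,"wx":0,"wy":0,"wz":0.43},
    {"dx":1.65,"dy":-2.99,"dz":0,"wx":0,"wy":0,"wz":0.43},
    {"dx":1.65,"dy":-2.99,"dz":0,"wx":0,"wy":0,"wz":0.43},
    {"dx":1.65,"dy":-2.99,"dz":0,"wx":0,"wy":0,"wz":0.43},
    {"dx":1.65,"dy":-2.99,"dz":0,"wx":0,"wy":0,"wz":0.43},
    {"dx":1.65,"dy":-2.99,"dz":0,"wx":0,"wy":0,"wz":0.43},
    {"dx":1.65,"dy":-2.99,"dz":0,"wx":0,"wy":0,"wz":0.43},
    {"dx":1.65,"dy":-2.99,"dz":0,"wx":0,"wy":0,"wz":0.43},
  ],
  gripper=100,
)

```text
clock: 0.77
position: [0.3062, 0.281, 0.2452]
eef_rot: [-180.0, -0.0, 165.0]
contact_force: [0.3, 0.3, 0.2]
finger_gap: 1.001
```

>>> play_rows(
  rows=[
    {"dx":1.65,"dy":-2.99,"dz":0,"wx":0,"wy":0,"wz":0.43},
    {"dx":1.65,"dy":-2.99,"dz":0,"wx":0,"wy":0,"wz":0.43},
    {"dx":1.65,"dy":-2.99,"dz":0,"wx":0,"wy":0,"wz":0.43},
    {"dx":1.65,"dy":-2.99,"dz":0,"wx":0,"wy":0,"wz":0.43},
    {"dx":1.65,"dy":-2.99,"dz":0,"wx":0,"wy":0,"wz":0.43},
    {"dx":1.65,"dy":-2.99,"dz":0,"wx":0,"wy":0,"wz":0.43},
    {"dx":1.65,"dy":-2.99,"dz":0,"wx":0,"wy":0,"wz":0.43},
    {"dx":1.65,"dy":-2.99,"dz":0,"wx":0,"wy":0,"wz":0.43},
  ],
)

```text
clock: 1.43
position: [0.4383, 0.0417, 0.2452]
eef_rot: [180.0, -0.0, 168.4]
contact_force: [0.8, 0.7, 1.3]
finger_gap: 0.998
```

>>> play_rows(
  rows=[
    {"dx":1.65,"dy":-2.99,"dz":-1.5,"wx":0,"wy":0,"wz":0.43},
    {"dx":1.65,"dy":-2.99,"dz":-1.5,"wx":0,"wy":0,"wz":0.43},
    {"dx":1.65,"dy":-2.99,"dz":-1.5,"wx":0,"wy":0,"wz":0.43},
    {"dx":1.65,"dy":-2.99,"dz":-1.5,"wx":0,"wy":0,"wz":0.43},
    {"dx":1.65,"dy":-2.99,"dz":-1.5,"wx":0,"wy":0,"wz":0.43},
    {"dx":1.65,"dy":-2.99,"dz":-1.5,"wx":0,"wy":0,"wz":0.43},
    {"dx":1.65,"dy":-2.99,"dz":-1.5,"wx":0,"wy":0,"wz":0.43},
    {"dx":0,"dy":0,"dz":0,"wx":0,"wy":0,"wz":0},
  ],
)

```text
clock: 2.1
position: [0.5546, -0.1704, 0.1362]
eef_rot: [-180.0, -0.2, 171.3]
contact_force: [-1.1, 1.2, -1.2]
finger_gap: 1.001
```

>>> play_rows(
  rows=[
    {"dx":1.5,"dy":-2.5,"dz":0,"wx":0,"wy":0,"wz":0.7},
    {"dx":0,"dy":0,"dz":-2,"wx":0,"wy":0,"wz":0},
    {"dx":0,"dy":0,"dz":-2,"wx":0,"wy":0,"wz":0},
    {"dx":0,"dy":0,"dz":-1,"wx":0,"wy":0,"wz":0},
    {"dx":0,"dy":0,"dz":0,"wx":0,"wy":0,"wz":0},
    {"dx":0,"dy":0,"dz":0,"wx":0,"wy":0,"wz":0},
  ],
)

```text
clock: 2.6
position: [0.5681, -0.1905, 0.0902]
eef_rot: [180.0, -0.1, 172.2]
contact_force: [-0.3, -0.5, -0.0]
finger_gap: 0.997
```

Run:
```python
from plant import telemetry, viewer
import cv2,numpy as np
s=telemetry.get_state();print(s["position"],s["eef_rot"])
for n,(a,b,c,d_) in {"top":(120,260,270,410),"side":(130,290,190,390)}.items():
    p,d=viewer.get_image(n); cv2.imwrite(f"pics/{n}1.png",np.clip(cv2.resize(p[a:b,c:d_],None,fx=3.5,fy=3.5).astype(float)*1.5,0,255)[:,:,::-1])
```

```text
[ 0.56814713 -0.19054608  0.090229  ] [ 1.79977008e+02 -6.59377734e-02  1.72164782e+02][ WARN:0@1.336] global loadsave.cpp:1063 imwrite_ Unsupported depth image for selected encoder is fallbacked to CV_8U.
```

View pics/top1.png

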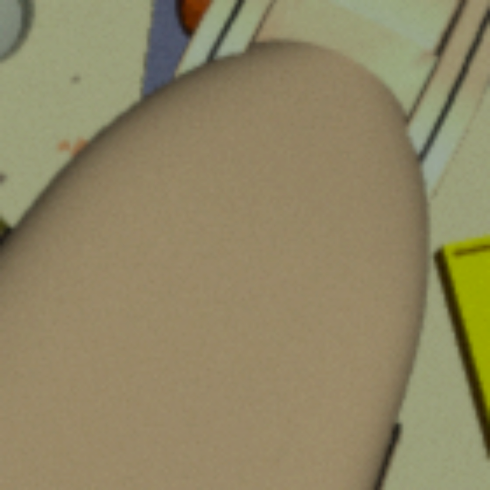

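View pics/side1.png

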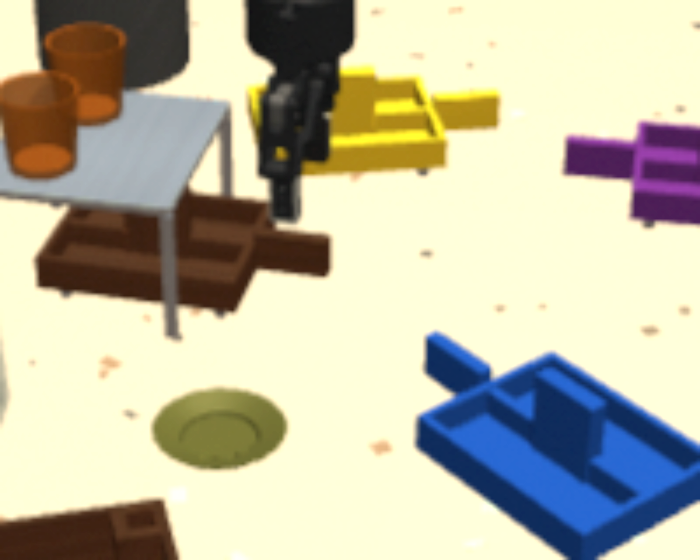

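Run:
```python
from h import *
for n in ("side","top"):
    p,d=viewer.get_image(n); X=cloud(n,d)
    m=(X[...,2]>.19)&(X[...,0]>.60)&(X[...,0]<.9)
    Q=X[m]; 
    for a in np.arange(.60,.9,.03):
        q=Q[(Q[:,0]>=a)&(Q[:,0]<a+.03)]
        if len(q)>3: print(n,round(a,2),len(q),np.percentile(q,2,axis=0).round(3),q.max(0).round(3))
```

```text
side 0.6 944 [ 0.601 -0.185  0.25 ] [ 0.63  -0.149  0.522]
side 0.63 8 [ 0.63  -0.175  0.462] [ 0.632 -0.168  0.485]
side 0.81 64 [ 0.833 -1.799  0.194] [ 0.84  -1.368  0.307]
side 0.84 208 [ 0.84  -1.799  0.191] [ 0.867 -1.371  0.305]
top 0.6 219 [ 0.6   -0.202  0.5  ] [ 0.625 -0.152  0.524]
```

>>> play_rows(
  rows=[
    {"dx":0,"dy":-0.45,"dz":-1.5,"wx":0,"wy":0,"wz":0},
    {"dx":0,"dy":0,"dz":-1.5,"wx":0,"wy":0,"wz":0},
    {"dx":0,"dy":0,"dz":-1.5,"wx":0,"wy":0,"wz":0},
    {"dx":0,"dy":0,"dz":-1.4,"wx":0,"wy":0,"wz":0},
    {"dx":0,"dy":0,"dz":0,"wx":0,"wy":0,"wz":0},
    {"dx":0,"dy":0,"dz":0,"wx":0,"wy":0,"wz":0},
  ],
)

```text
clock: 3.3
position: [0.5684, -0.1953, 0.0316]
eef_rot: [180.0, -0.0, 172.2]
contact_force: [-0.7, 0.4, 0.1]
finger_gap: 0.999
```

Run:
```python
from h import *
p,d=viewer.get_image("side"); a,b,c,e=130,290,190,390
cv2.imwrite("pics/side2.png",np.clip(cv2.resize(p[a:b,c:e],None,fx=4,fy=3.5).astype(float)*1.4,0,255).astype(np.uint8)[:,:,::-1])
```

```text
(no output)
```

View pics/side2.png

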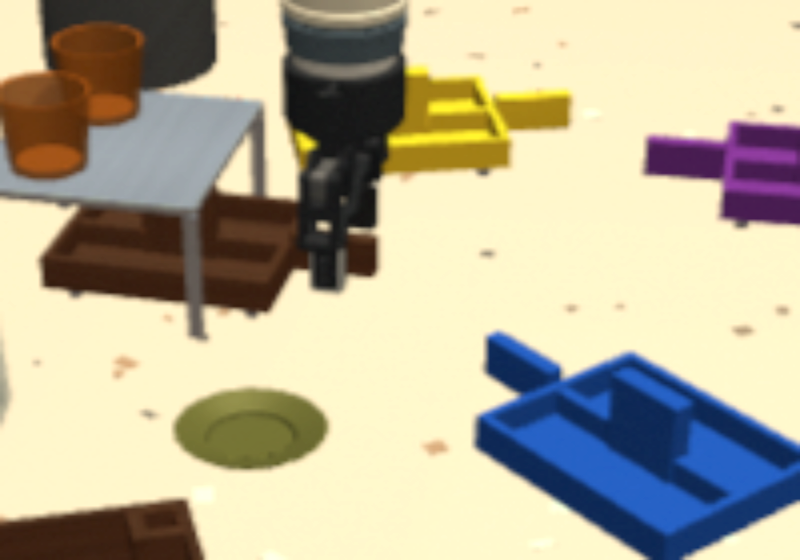

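The fingers straddle the tab, with the near one in front of it at crop (325,265). Closing now.

>>> play_rows(
  rows=[
    {"dx":0,"dy":0,"dz":0,"wx":0,"wy":0,"wz":0},
    {"dx":0,"dy":0,"dz":0,"wx":0,"wy":0,"wz":0},
    {"dx":0,"dy":0,"dz":0,"wx":0,"wy":0,"wz":0},
    {"dx":0,"dy":0,"dz":0,"wx":0,"wy":0,"wz":0},
    {"dx":0,"dy":0,"dz":0,"wx":0,"wy":0,"wz":0},
    {"dx":0,"dy":0,"dz":0,"wx":0,"wy":0,"wz":0},
    {"dx":0,"dy":0,"dz":0,"wx":0,"wy":0,"wz":0},
    {"dx":0,"dy":0,"dz":0,"wx":0,"wy":0,"wz":0},
  ],
  gripper=0,
  force=40,
)

```text
clock: 4.02
position: [0.5685, -0.1955, 0.0315]
eef_rot: [-180.0, 0.0, 172.1]
contact_force: [-1.8, 0.5, 2.7]
finger_gap: 0.134
```

>>> play_rows(
  rows=[
    {"dx":-0.7,"dy":0.09,"dz":0,"wx":0,"wy":0,"wz":0},
    {"dx":-1.0,"dy":0.13,"dz":0,"wx":0,"wy":0,"wz":0},
    {"dx":-1.0,"dy":0.13,"dz":0,"wx":0,"wy":0,"wz":0},
    {"dx":-1.0,"dy":0.13,"dz":0,"wx":0,"wy":0,"wz":0},
    {"dx":-1.0,"dy":0.13,"dz":0,"wx":0,"wy":0,"wz":0},
    {"dx":-1.0,"dy":0.13,"dz":0,"wx":0,"wy":0,"wz":0},
    {"dx":-1.0,"dy":0.13,"dz":0,"wx":0,"wy":0,"wz":0},
    {"dx":-1.0,"dy":0.13,"dz":0,"wx":0,"wy":0,"wz":0},
  ],
)

```text
clock: 4.68
position: [0.4905, -0.1853, 0.0314]
eef_rot: [-180.0, 0.0, 172.1]
contact_force: [2.9, -0.5, 1.7]
finger_gap: 0.138
```

>>> play_rows(
  rows=[
    {"dx":-1.0,"dy":0.13,"dz":0,"wx":0,"wy":0,"wz":0},
    {"dx":-1.0,"dy":0.13,"dz":0,"wx":0,"wy":0,"wz":0},
    {"dx":-1.0,"dy":0.13,"dz":0,"wx":0,"wy":0,"wz":0},
    {"dx":-1.0,"dy":0.13,"dz":0,"wx":0,"wy":0,"wz":0},
    {"dx":-1.0,"dy":0.13,"dz":0,"wx":0,"wy":0,"wz":0},
    {"dx":-1.0,"dy":0.13,"dz":0,"wx":0,"wy":0,"wz":0},
    {"dx":-0.5,"dy":0.06,"dz":0,"wx":0,"wy":0,"wz":0},
    {"dx":0,"dy":0,"dz":0,"wx":0,"wy":0,"wz":0},
  ],
)

```text
clock: 5.35
position: [0.4247, -0.1767, 0.0314]
eef_rot: [-180.0, -0.1, 172.1]
contact_force: [-6.5, 1.1, 10.2]
finger_gap: 0.132
```

Run:
```python
from h import *
p,d=viewer.get_image("side")
cv2.imwrite("pics/side3.png",p[:,:,::-1])
```

```text
(no output)
```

View pics/side3.png

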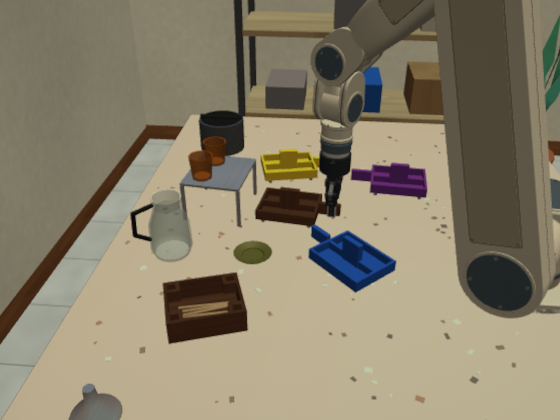

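The tray is clear of the shelf at (290,207) and flat. Releasing the tab and rising.

>>> play_rows(
  rows=[
    {"dx":0,"dy":0,"dz":0,"wx":0,"wy":0,"wz":0},
    {"dx":0,"dy":0,"dz":0,"wx":0,"wy":0,"wz":0},
    {"dx":0,"dy":0,"dz":0,"wx":0,"wy":0,"wz":0},
    {"dx":0,"dy":0,"dz":0,"wx":0,"wy":0,"wz":0},
    {"dx":0,"dy":0,"dz":0,"wx":0,"wy":0,"wz":0},
    {"dx":0,"dy":0,"dz":0,"wx":0,"wy":0,"wz":0},
  ],
  gripper=60,
)

```text
clock: 5.9
position: [0.4264, -0.177, 0.0311]
eef_rot: [180.0, -0.0, 172.2]
contact_force: [1.4, 1.2, -0.8]
finger_gap: 0.601
```

>>> play_rows(
  rows=[
    {"dx":0,"dy":0,"dz":1,"wx":0,"wy":0,"wz":0},
    {"dx":0,"dy":0,"dz":2,"wx":0,"wy":0,"wz":0},
    {"dx":0,"dy":0,"dz":3,"wx":0,"wy":0,"wz":0},
    {"dx":0,"dy":0,"dz":3,"wx":0,"wy":0,"wz":0},
    {"dx":0,"dy":0,"dz":3,"wx":0,"wy":0,"wz":0},
    {"dx":0,"dy":0,"dz":3,"wx":0,"wy":0,"wz":0},
    {"dx":0,"dy":0,"dz":0,"wx":0,"wy":0,"wz":0},
  ],
)

```text
clock: 6.48
position: [0.4283, -0.1781, 0.1864]
eef_rot: [-179.8, 0.4, 172.2]
contact_force: [0.1, -0.9, 0.0]
finger_gap: 0.597
```

Run:
```python
from h import *
for n in ("side","top"):
    p,d=viewer.get_image(n)
    np.savez(f"pics/{n}4.npz",p=p,d=d)
    cv2.imwrite(f"pics/{n}4.png",np.clip(p.astype(float)*(1.8 if n=="top" else 1),0,255).astype(np.uint8)[:,:,::-1])
```

```text
(no output)
```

View pics/side4.png

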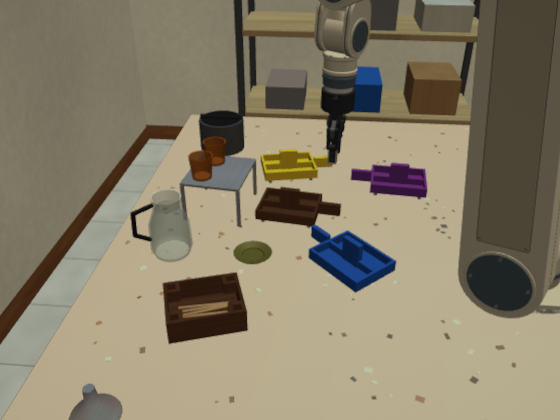

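View pics/top4.png

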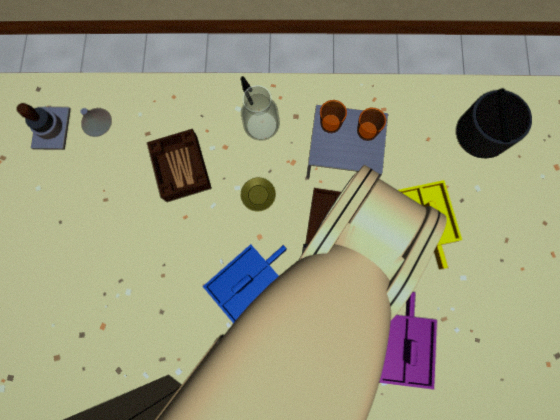

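The tray stands flat and free in the open; the handle is at side (290,195). I fit its pose and the lower tray's next.

```bash
cat >> h.py <<'E'
from scipy.optimize import minimize
def boxpose(Q,L,W,x0,scale=.002):
    # fit rectangle (x,y,yaw) to top-face pts: points inside rect, tight
    from scipy.spatial import cKDTree
    def f(q):
        c,s=np.cos(q[2]),np.sin(q[2]); D=Q[:,:2]-q[:2]
        a=D@[c,s]; b=D@[-s,c]
        return a,b
    return f
E
python3 - <<'E'
from h import *
z=np.load("pics/side4.npz");p,d=z["p"],z["d"];X=cloud("side",d)
x,y,zz=X[...,0],X[...,1],X[...,2]
dark=p.sum(-1)<240
reg=dark&(x>.38)&(x<.63)&(y>-.29)&(y<-.09)
for lo,hi in((.055,.085),(.034,.044),(.044,.055),(.015,.034)):
    Q=X[reg&(zz>lo)&(zz<hi)]; print(lo,hi,len(Q),np.percentile(Q,[2,50,98],axis=0).round(4).tolist(),rect(Q))
# edge profile of tray in image
# predicted model overlay
def model(cx,cy,yaw,z0=0):
    c,s=np.cos(yaw),np.sin(yaw);R=np.array([[c,-s],[s,c]])
    def T(P): P=np.array(P,float); return np.c_[P[:,:2]@R.T+[cx,cy],P[:,2]+z0]
    return [T([(-.075,-.06,.04),(.075,-.06,.04),(.075,.06,.04),(-.075,.06,.04)]),
      T([(-.025,-.007,.078),(.025,-.007,.078),(.025,.007,.078),(-.025,.007,.078)]),
      T([(-.075,-.006,.05),(-.131,-.006,.05),(-.131,.006,.05),(-.075,.006,.05)])]
def low(cx,cy,yaw):
    c,s=np.cos(yaw),np.sin(yaw);R=np.array([[c,-s],[s,c]])
    o=[]
    for ax,ay,bx,by in [(-75,-60,75,60)]+[(sx*59-8,sy*44-8,sx*59+8,sy*44+8) for sx in(-1,1) for sy in(-1,1)]:
        P=np.array([(ax,ay),(bx,ay),(bx,by),(ax,by)])/1000.
        o.append(np.c_[P@R.T+[cx,cy],np.full(4,.05)])
    return o
def draw(n,p,polys,crop,f,name):
    a,b,c,e=crop
    im=cv2.resize(np.clip(p[a:b,c:e].astype(float)*(2 if n=="top" else 1.5),0,255).astype(np.uint8)[:,:,::-1],None,fx=f,fy=f,interpolation=cv2.INTER_CUBIC)
    for P in polys:
        uv=((proj(n,P)-[c,a]+.5)*f-.5)
        cv2.polylines(im,[np.round(uv).astype(np.int32)],True,(0,255,0),1)
    cv2.imwrite(name,im)
draw("side",p,model(.533,-.192,np.radians(-8)),(170,240,240,360),6,"pics/m1.png")
draw("side",p,low(.676,.194,np.radians(17)),(265,345,150,260),6,"pics/m2.png")
z=np.load("pics/top4.npz")
draw("top",z["p"],low(.676,.194,np.radians(17)),(120,210,130,230),6,"pics/m3.png")
E
```

```text
0.055 0.085 190 [[0.5101, -0.1949, 0.0555], [0.5332, -0.1871, 0.0693], [0.5583, -0.1811, 0.0806]] ((534.26123046875, -188.6439208984375), (14.876437187194824, 50.931190490722656), 81.53974914550781)
0.034 0.044 653 [[0.4154, -0.255, 0.0343], [0.5159, -0.1782, 0.039], [0.6078, -0.1248, 0.0432]] ((505.5461730957031, -187.5560302734375), (128.0316619873047, 203.70326232910156), 82.10054779052734)
0.044 0.055 170 [[0.4062, -0.1944, 0.0443], [0.4587, -0.1808, 0.0493], [0.5574, -0.1641, 0.0546]] ((505.3857116699219, -169.04104614257812), (193.2666473388672, 85.4678955078125), 25.053342819213867)
0.015 0.034 1159 [[0.4173, -0.2554, 0.0166], [0.523, -0.1795, 0.0241], [0.6048, -0.1251, 0.0337]] ((504.2161865234375, -187.0235137939453), (126.79527282714844, 202.16748046875), 80.96772766113281)
```

View pics/m1.png

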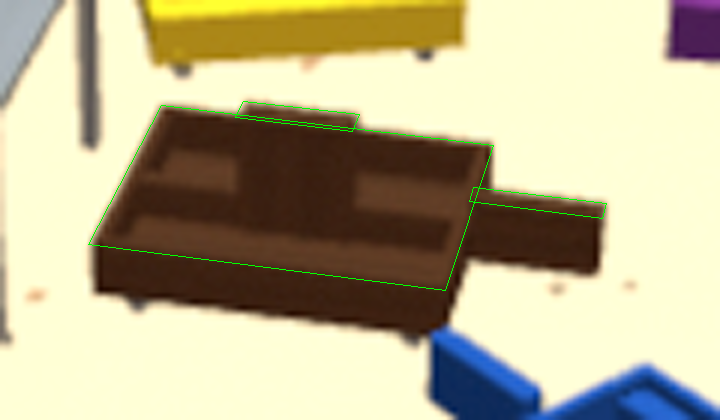

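View pics/m2.png

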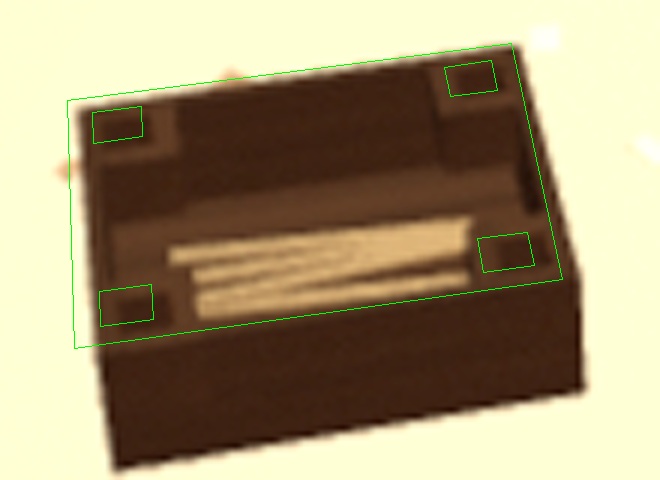

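View pics/m3.png

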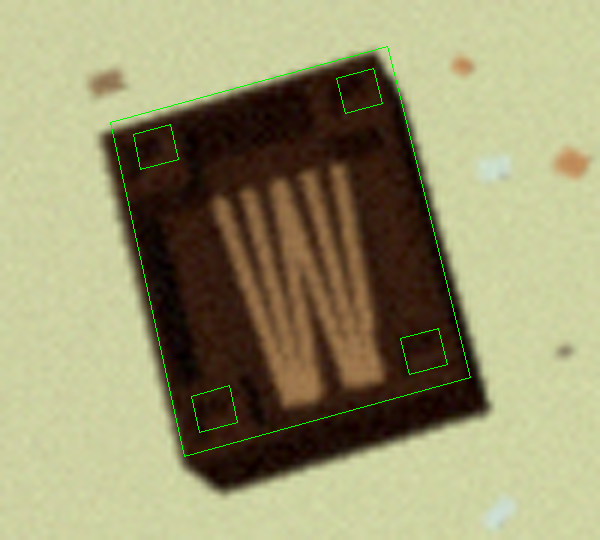

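```bash
cat > fit.py <<'E'
from h import *
def boxes_upper():
    B=[(-.075,.075,-.06,.06,.014,.04),(-.025,.025,-.007,.007,.03,.078),(-.131,-.07,-.006,.006,.018,.05)]
    for sx in(-1,1):
        for sy in(-1,1): B.append((sx*.059-.0045,sx*.059+.0045,sy*.044-.0045,sy*.044+.0045,0,.014))
    return B
def boxes_lower(): return [(-.075,.075,-.06,.06,0,.05)]
S=8
def render(n,B,q,z0,roi):
    a,b,c,e=roi; cs,sn=np.cos(q[2]),np.sin(q[2])
    im=np.zeros(((b-a)*S,(e-c)*S),np.uint8)
    for x0,x1,y0,y1,za,zb in B:
        P=np.array([(x,y,z+z0) for x in(x0,x1) for y in(y0,y1) for z in(za,zb)])
        P=np.c_[P[:,0]*cs-P[:,1]*sn+q[0],P[:,0]*sn+P[:,1]*cs+q[1],P[:,2]]
        uv=(proj(n,P)-[c,a]+.5)*S
        h=cv2.convexHull(np.round(uv*16).astype(np.int32))
        cv2.fillConvexPoly(im,h,255,shift=4)
    return cv2.resize(im,(e-c,b-a),interpolation=cv2.INTER_AREA)/255.
def fit(views,B,q0,z0=0):
    # views: list (name, softmask HxW, roi)
    def cost(v):
        q=np.array([v[0]/1000,v[1]/1000,v[2]/100])
        return sum(((render(n,B,q,z0,r)-m)**2).sum() for n,m,r in views)
    v0=np.array([q0[0]*1000,q0[1]*1000,q0[2]*100])
    sim=np.vstack([v0]+[v0+6*np.eye(3)[i] for i in range(3)])
    r=minimize(cost,v0,method="Nelder-Mead",options=dict(initial_simplex=sim,xatol=.02,fatol=.01))
    v=r.x; return np.array([v[0]/1000,v[1]/1000,v[2]/100]),r.fun
def softmask(p,roi,obj,bg):
    a,b,c,e=roi; g=p[a:b,c:e].astype(float)[...,0]
    return np.clip((bg-g)/(bg-obj),0,1)
E
python3 - <<'E'
from fit import *
zs=np.load("pics/side4.npz");zt=np.load("pics/top4.npz");zt0=np.load("pics/top0.npz")
rs=(265,345,150,260); rt=(120,210,135,225)
def filled(p,roi,bg,obj):
    m=softmask(p,roi,obj,bg)
    b=(m>.5).astype(np.uint8); cs,_=cv2.findContours(b,cv2.RETR_EXTERNAL,cv2.CHAIN_APPROX_NONE)
    k=max(cs,key=cv2.contourArea); f=np.zeros_like(b); cv2.drawContours(f,[k],-1,1,-1)
    inner=cv2.erode(f,np.ones((3,3))); near=cv2.dilate(f,np.ones((3,3)))
    m=np.where(inner>0,1,m); m[near==0]=0; return m
ps,pt=zs["p"],zt["p"]
print("bg",ps[270,180],pt[125,140],"obj",ps[335,190],pt[190,165])
ms=filled(ps,rs,float(np.median(ps[rs[0]:rs[1],rs[2]:rs[3],0][ps[rs[0]:rs[1],rs[2]:rs[3],0]>120])),30.)
mt=filled(pt,rt,float(np.median(pt[rt[0]:rt[1],rt[2]:rt[3],0][pt[rt[0]:rt[1],rt[2]:rt[3],0]>70])),12.)
q0=[.676,.194,.3]
for nm,v in(("side",[("side",ms,rs)]),("top",[("top",mt,rt)]),("both",[("side",ms,rs),("top",mt,rt)])):
    q,c=fit(v,boxes_lower(),q0); print(nm,q[:2].round(4),np.degrees(q[2]).round(2),c)
# upper, side; mask out blue (roi rows), dark only
ru=(180,232,245,345)
m=ps[ru[0]:ru[1],ru[2]:ru[3]]; hsv=cv2.cvtColor(m,cv2.COLOR_RGB2HSV)
mu=filled(ps,(180,232,245,345),200.,40.)
cv2.imwrite("pics/mu.png",cv2.resize((mu*255).astype(np.uint8),None,fx=5,fy=5))
q,c=fit([("side",mu,ru)],boxes_upper(),[.533,-.192,np.radians(-8)]);print("upper",q[:2].round(4),np.degrees(q[2]).round(2),c)
E
```

```text
bg [186 172 142] [102 104  80] obj [41 22 11] [26 12  7]
side [0.6715 0.1946] 18.57 29.8653769089722
top [0.673  0.1969] 18.63 16.29298433841572
both [0.6718 0.1956] 18.92 79.87253314239027
upper [ 0.5326 -0.1941] -7.59 82.8255414684256
```

View pics/mu.png

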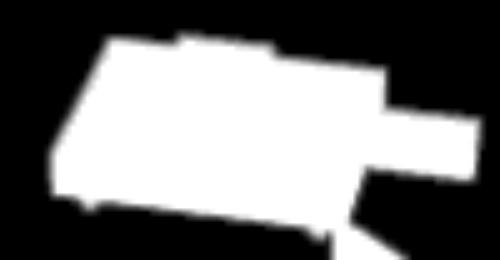

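>>> play_rows(
  rows=[
    {"dx":1.8,"dy":-0.25,"dz":0,"wx":0,"wy":0,"wz":0},
    {"dx":1.8,"dy":-0.25,"dz":0,"wx":0,"wy":0,"wz":0},
    {"dx":1.8,"dy":-0.25,"dz":0,"wx":0,"wy":0,"wz":0},
    {"dx":1.8,"dy":-0.25,"dz":-1,"wx":0,"wy":0,"wz":0},
    {"dx":1.8,"dy":-0.25,"dz":-2,"wx":0,"wy":0,"wz":0},
    {"dx":1.6,"dy":-0.25,"dz":-2,"wx":0,"wy":0,"wz":0},
    {"dx":0,"dy":0,"dz":0,"wx":0,"wy":0,"wz":0},
    {"dx":0,"dy":0,"dz":0,"wx":0,"wy":0,"wz":0},
  ],
)

```text
clock: 7.25
position: [0.5315, -0.1914, 0.1285]
eef_rot: [179.9, -0.3, 172.2]
contact_force: [-0.3, 0.8, 0.1]
finger_gap: 0.601
```

>>> play_rows(
  rows=[
    {"dx":0.15,"dy":-0.05,"dz":-2,"wx":0,"wy":0,"wz":0},
    {"dx":0,"dy":0,"dz":-1.5,"wx":0,"wy":0,"wz":0},
    {"dx":0,"dy":0,"dz":-1.5,"wx":0,"wy":0,"wz":0},
    {"dx":0,"dy":0,"dz":0,"wx":0,"wy":0,"wz":0},
    {"dx":0,"dy":0,"dz":0,"wx":0,"wy":0,"wz":0},
  ],
)

```text
clock: 7.67
position: [0.5331, -0.1923, 0.0814]
eef_rot: [180.0, -0.1, 172.1]
contact_force: [0.5, 0.2, -0.0]
finger_gap: 0.605
```

Run:
```python
from h import *
p,d=viewer.get_image("side"); a,b,c,e=140,240,230,370
cv2.imwrite("pics/side5.png",np.clip(cv2.resize(p[a:b,c:e],None,fx=5,fy=5).astype(float)*1.6,0,255).astype(np.uint8)[:,:,::-1])
```

```text
(no output)
```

View pics/side5.png

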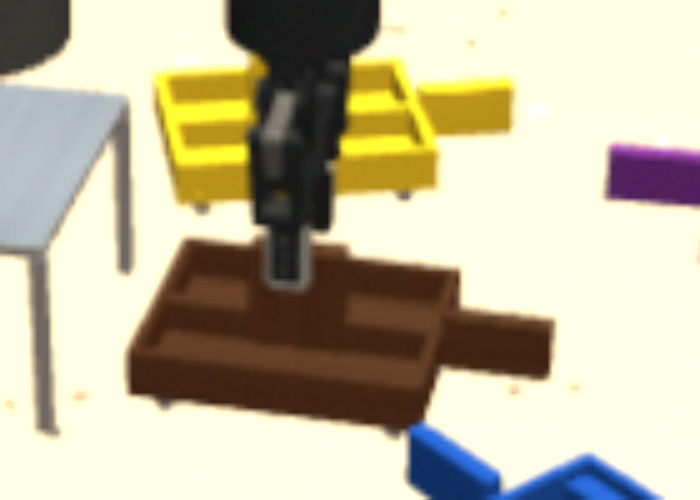

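>>> play_rows(
  rows=[
    {"dx":0,"dy":0,"dz":-1.2,"wx":0,"wy":0,"wz":0},
    {"dx":0,"dy":0,"dz":-1.1,"wx":0,"wy":0,"wz":0},
    {"dx":0,"dy":0,"dz":0,"wx":0,"wy":0,"wz":0},
    {"dx":0,"dy":0,"dz":0,"wx":0,"wy":0,"wz":0},
  ],
)

```text
clock: 8.05
position: [0.534, -0.1926, 0.0592]
eef_rot: [-180.0, 0.0, 172.1]
contact_force: [0.7, -0.3, -0.2]
finger_gap: 0.602
```

>>> play_rows(
  rows=[
    {"dx":0,"dy":0,"dz":0,"wx":0,"wy":0,"wz":0},
    {"dx":0,"dy":0,"dz":0,"wx":0,"wy":0,"wz":0},
    {"dx":0,"dy":0,"dz":0,"wx":0,"wy":0,"wz":0},
    {"dx":0,"dy":0,"dz":0,"wx":0,"wy":0,"wz":0},
    {"dx":0,"dy":0,"dz":0,"wx":0,"wy":0,"wz":0},
    {"dx":0,"dy":0,"dz":0,"wx":0,"wy":0,"wz":0},
    {"dx":0,"dy":0,"dz":0,"wx":0,"wy":0,"wz":0},
  ],
  gripper=0,
  force=60,
)

```text
clock: 8.63
position: [0.5343, -0.1928, 0.0592]
eef_rot: [-180.0, 0.1, 172.2]
contact_force: [-2.0, 0.3, 6.4]
finger_gap: 0.157
```

>>> play_rows(
  rows=[
    {"dx":0,"dy":0,"dz":0.6,"wx":0,"wy":0,"wz":0},
    {"dx":0,"dy":0,"dz":1.5,"wx":0,"wy":0,"wz":0},
    {"dx":0,"dy":0,"dz":2.5,"wx":0,"wy":0,"wz":0},
    {"dx":0,"dy":0,"dz":2.8,"wx":0,"wy":0,"wz":0},
    {"dx":0,"dy":0,"dz":2.8,"wx":0,"wy":0,"wz":0},
    {"dx":0,"dy":0,"dz":2.8,"wx":0,"wy":0,"wz":0},
    {"dx":0,"dy":0,"dz":2.5,"wx":0,"wy":0,"wz":0},
    {"dx":0,"dy":0,"dz":2.0,"wx":0,"wy":0,"wz":0},
  ],
)

```text
clock: 9.3
position: [0.5339, -0.1924, 0.2356]
eef_rot: [-180.0, 0.1, 172.2]
contact_force: [0.7, 0.6, -3.4]
finger_gap: 0.152
```

>>> play_rows(
  rows=[
    {"dx":0,"dy":1.5,"dz":0,"wx":0,"wy":0,"wz":1.65},
    {"dx":0,"dy":2.5,"dz":0,"wx":0,"wy":0,"wz":1.65},
    {"dx":0,"dy":2.5,"dz":0,"wx":0,"wy":0,"wz":1.65},
    {"dx":0,"dy":2.5,"dz":0,"wx":0,"wy":0,"wz":1.65},
    {"dx":0,"dy":2.5,"dz":0,"wx":0,"wy":0,"wz":1.65},
    {"dx":0,"dy":2.5,"dz":0,"wx":0,"wy":0,"wz":1.65},
    {"dx":0,"dy":2.5,"dz":0,"wx":0,"wy":0,"wz":1.65},
    {"dx":0,"dy":2.5,"dz":0,"wx":0,"wy":0,"wz":1.65},
  ],
)

```text
clock: 9.97
position: [0.533, -0.0006, 0.2323]
eef_rot: [180.0, -0.1, -174.5]
contact_force: [1.2, 0.1, -3.6]
finger_gap: 0.152
```

>>> play_rows(
  rows=[
    {"dx":1.0,"dy":2.5,"dz":0,"wx":0,"wy":0,"wz":1.65},
    {"dx":1.8,"dy":2.5,"dz":0,"wx":0,"wy":0,"wz":1.65},
    {"dx":2.0,"dy":2.5,"dz":0,"wx":0,"wy":0,"wz":1.65},
    {"dx":2.0,"dy":2.5,"dz":0,"wx":0,"wy":0,"wz":1.65},
    {"dx":2.0,"dy":2.5,"dz":0,"wx":0,"wy":0,"wz":1.65},
    {"dx":2.0,"dy":2.5,"dz":0,"wx":0,"wy":0,"wz":1.65},
    {"dx":2.0,"dy":2.5,"dz":0,"wx":0,"wy":0,"wz":1.65},
    {"dx":1.0,"dy":2.0,"dz":0,"wx":0,"wy":0,"wz":1.65},
  ],
)

```text
clock: 10.63
position: [0.6727, 0.195, 0.2312]
eef_rot: [180.0, -0.1, -161.3]
contact_force: [0.4, -0.7, -3.2]
finger_gap: 0.156
```

>>> play_rows(
  rows=[
    {"dx":0,"dy":0.6,"dz":0,"wx":0,"wy":0,"wz":0},
    {"dx":0,"dy":0,"dz":0,"wx":0,"wy":0,"wz":0},
    {"dx":0,"dy":0,"dz":0,"wx":0,"wy":0,"wz":0},
    {"dx":0,"dy":0,"dz":0,"wx":0,"wy":0,"wz":0},
  ],
)

```text
clock: 10.97
position: [0.6712, 0.1978, 0.2332]
eef_rot: [-180.0, -0.0, -161.5]
contact_force: [0.1, -0.3, -2.8]
finger_gap: 0.153
```

>>> play_rows(
  rows=[
    {"dx":0.1,"dy":-0.08,"dz":-1.5,"wx":0,"wy":0,"wz":0.1},
    {"dx":0,"dy":0,"dz":-2,"wx":0,"wy":0,"wz":0},
    {"dx":0,"dy":0,"dz":-2,"wx":0,"wy":0,"wz":0},
    {"dx":0,"dy":0,"dz":-2,"wx":0,"wy":0,"wz":0},
    {"dx":0,"dy":0,"dz":-1.5,"wx":0,"wy":0,"wz":0},
    {"dx":0,"dy":0,"dz":-1,"wx":0,"wy":0,"wz":0},
    {"dx":0,"dy":0,"dz":0,"wx":0,"wy":0,"wz":0},
    {"dx":0,"dy":0,"dz":0,"wx":0,"wy":0,"wz":0},
  ],
)

```text
clock: 11.63
position: [0.6728, 0.197, 0.1338]
eef_rot: [-180.0, -0.0, -161.4]
contact_force: [-0.5, 0.3, -2.2]
finger_gap: 0.154
```

Run:
```python
from fit import *
from plant import telemetry
s=telemetry.get_state();print(s["position"],s["eef_rot"])
for n in("side","top"):
    p,d=viewer.get_image(n); np.savez(f"pics/{n}6.npz",p=p,d=d)
    a,b,c,e=(205,345,140,300) if n=="side" else (100,260,120,300)
    im=cv2.resize(np.clip(p[a:b,c:e].astype(float)*(2 if n=="top" else 1.5),0,255).astype(np.uint8)[:,:,::-1],None,fx=4,fy=4,interpolation=cv2.INTER_CUBIC)
    cv2.imwrite(f"pics/{n}6.png",im)
```

```text
[0.67279334 0.1969545  0.1337861 ] [-1.79997834e+02 -4.65592504e-03 -1.61398616e+02]
```

View pics/side6.png

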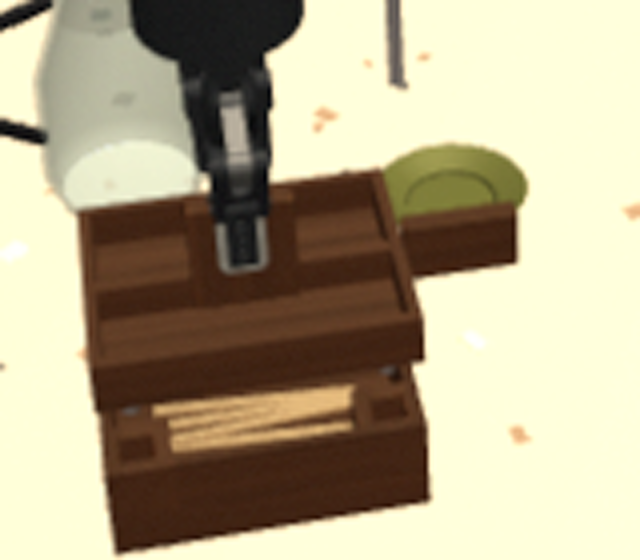

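View pics/top6.png

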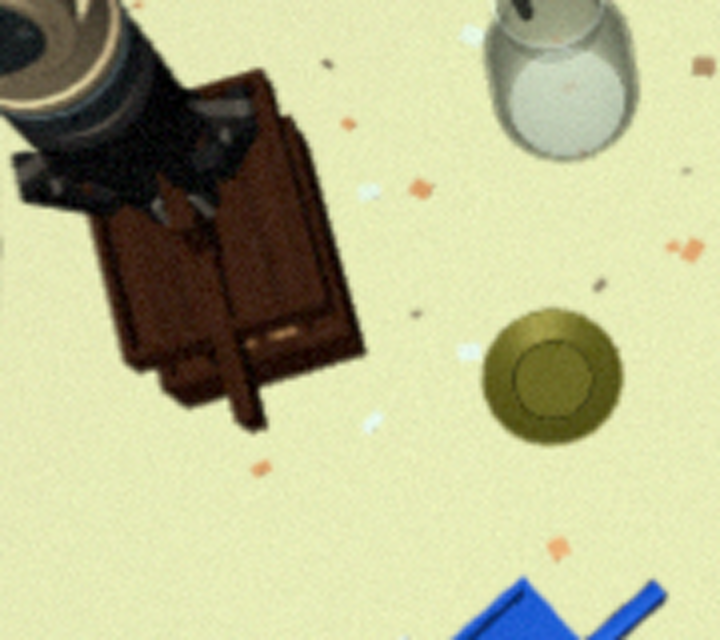

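The tray hovers over the lower one, parallel to it, with the saucer and carafe clear. I overlay where the upper tray would be if exactly aligned with each camera's own fit of the lower tray.

```bash
cat > ov.py <<'E'
from fit import *
def corners(B,q,z0):
    o=[];cs,sn=np.cos(q[2]),np.sin(q[2])
    for x0,x1,y0,y1,za,zb in B:
      for z in(za,zb):
        P=np.array([(x0,y0,z+z0),(x1,y0,z+z0),(x1,y1,z+z0),(x0,y1,z+z0)])
        o.append(np.c_[P[:,0]*cs-P[:,1]*sn+q[0],P[:,0]*sn+P[:,1]*cs+q[1],P[:,2]])
    return o
def overlay(n,p,items,roi,f,name):
    a,b,c,e=roi
    im=cv2.resize(np.clip(p[a:b,c:e].astype(float)*(2.2 if n=="top" else 1.6),0,255).astype(np.uint8)[:,:,::-1],None,fx=f,fy=f,interpolation=cv2.INTER_CUBIC)
    for P,col in items:
        cv2.polylines(im,[np.round((proj(n,P)-[c,a]+.5)*f-.5).astype(np.int32)],True,col,1)
    cv2.imwrite(name,im)
E
python3 - <<'E'
from ov import *
for n,q,roi in(("side",[.6715,.1946,np.radians(18.57)],(240,345,155,275)),("top",[.673,.1969,np.radians(18.63)],(110,215,130,235))):
    p=np.load(f"pics/{n}6.npz")["p"]
    it=[(P,(0,255,0)) for P in corners([boxes_upper()[0],boxes_upper()[2]],q,.0746)]+[(P,(255,255,0)) for P in corners(boxes_lower(),q,0)]
    overlay(n,p,it,roi,5.7,f"pics/ov_{n}.png")
E
```

```text
(no output)
```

View pics/ov_side.png

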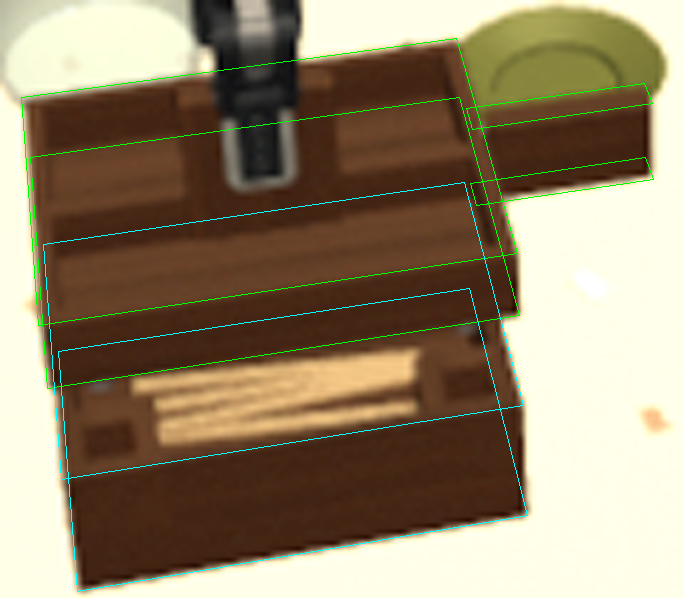

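View pics/ov_top.png

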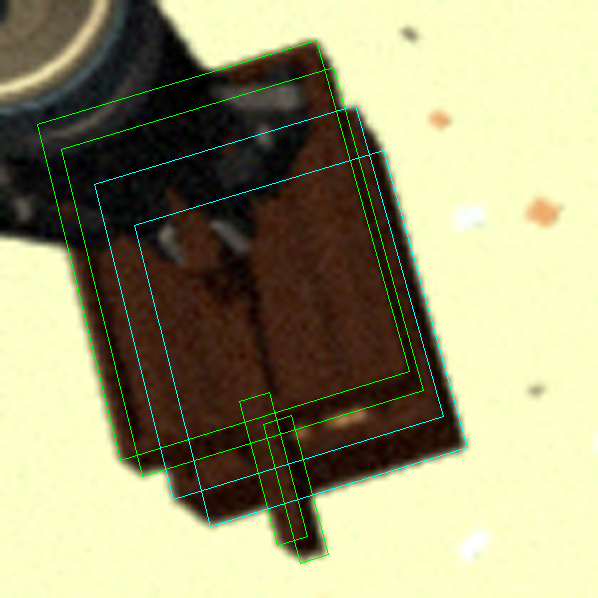

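Both overlays agree with the tray edges within about 1 mm. Lowering while watching the force.

>>> play_rows(
  rows=[
    {"dx":0,"dy":0,"dz":-0.6,"wx":0,"wy":0,"wz":0},
    {"dx":0,"dy":0,"dz":-0.6,"wx":0,"wy":0,"wz":0},
    {"dx":0,"dy":0,"dz":-0.5,"wx":0,"wy":0,"wz":0},
    {"dx":0,"dy":0,"dz":-0.4,"wx":0,"wy":0,"wz":0},
    {"dx":0,"dy":0,"dz":-0.4,"wx":0,"wy":0,"wz":0},
    {"dx":0,"dy":0,"dz":-0.3,"wx":0,"wy":0,"wz":0},
    {"dx":0,"dy":0,"dz":0,"wx":0,"wy":0,"wz":0},
  ],
)

```text
clock: 12.32
position: [0.6726, 0.1976, 0.1043]
eef_rot: [180.0, -0.1, -161.3]
contact_force: [-0.5, -0.4, -3.2]
finger_gap: 0.154
```

>>> play_rows(
  rows=[
    {"dx":0,"dy":0,"dz":-0.2,"wx":0,"wy":0,"wz":0},
    {"dx":0,"dy":0,"dz":-0.2,"wx":0,"wy":0,"wz":0},
    {"dx":0,"dy":0,"dz":-0.2,"wx":0,"wy":0,"wz":0},
    {"dx":0,"dy":0,"dz":0,"wx":0,"wy":0,"wz":0},
  ],
)

```text
clock: 12.65
position: [0.6728, 0.1976, 0.0989]
eef_rot: [180.0, -0.0, -161.3]
contact_force: [-0.4, -0.6, -2.5]
finger_gap: 0.155
```

>>> play_rows(
  rows=[
    {"dx":0,"dy":0,"dz":-0.15,"wx":0,"wy":0,"wz":0},
    {"dx":0,"dy":0,"dz":-0.15,"wx":0,"wy":0,"wz":0},
    {"dx":0,"dy":0,"dz":-0.1,"wx":0,"wy":0,"wz":0},
    {"dx":0,"dy":0,"dz":0,"wx":0,"wy":0,"wz":0},
    {"dx":0,"dy":0,"dz":0,"wx":0,"wy":0,"wz":0},
  ],
)

```text
clock: 13.07
position: [0.673, 0.1977, 0.0953]
eef_rot: [180.0, 0.0, -161.3]
contact_force: [-0.0, 0.1, -2.3]
finger_gap: 0.155
```

>>> play_rows(
  rows=[
    {"dx":0,"dy":0,"dz":-0.1,"wx":0,"wy":0,"wz":0},
    {"dx":0,"dy":0,"dz":-0.05,"wx":0,"wy":0,"wz":0},
    {"dx":0,"dy":0,"dz":0,"wx":0,"wy":0,"wz":0},
    {"dx":0,"dy":0,"dz":0,"wx":0,"wy":0,"wz":0},
  ],
)

```text
clock: 13.4
position: [0.673, 0.1977, 0.0953]
eef_rot: [-180.0, 0.1, -161.3]
contact_force: [-3.7, -1.4, 7.0]
finger_gap: 0.158
```

Run:
```python
from ov import *
from plant import telemetry
s=telemetry.get_state();print(s["position"],s["contact_force"])
n="side";p,d=viewer.get_image(n);q=[.6715,.1946,np.radians(18.57)]
it=[(P,(0,255,0)) for P in corners([boxes_upper()[0],boxes_upper()[2]],q,.036)]+[(P,(255,255,0)) for P in corners(boxes_lower(),q,0)]
overlay(n,p,it,(235,345,155,275),5.4,"pics/ov_side7.png")
```

```text
[0.67300034 0.19766522 0.09527435] [-3.6580305  -1.39097137  6.97062753]
```

View pics/ov_side7.png

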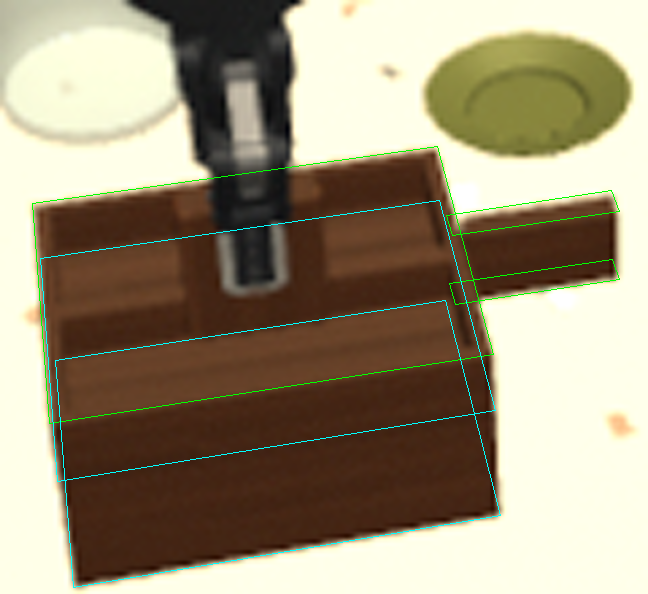

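It is home: z stalled at 0.0953 m (0.0952 predicted) under contact, with no gap visible and the lower tray unmoved. Releasing.

>>> play_rows(
  rows=[
    {"dx":0,"dy":0,"dz":0.1,"wx":0,"wy":0,"wz":0},
    {"dx":0,"dy":0,"dz":0,"wx":0,"wy":0,"wz":0},
    {"dx":0,"dy":0,"dz":0,"wx":0,"wy":0,"wz":0},
    {"dx":0,"dy":0,"dz":0,"wx":0,"wy":0,"wz":0},
    {"dx":0,"dy":0,"dz":0,"wx":0,"wy":0,"wz":0},
    {"dx":0,"dy":0,"dz":0,"wx":0,"wy":0,"wz":0},
    {"dx":0,"dy":0,"dz":0,"wx":0,"wy":0,"wz":0},
  ],
  gripper=60,
)

```text
clock: 14.03
position: [0.673, 0.1977, 0.0946]
eef_rot: [180.0, -0.0, -161.3]
contact_force: [-0.2, -0.4, 1.0]
finger_gap: 0.599
```

>>> play_rows(
  rows=[
    {"dx":0,"dy":0,"dz":0.8,"wx":0,"wy":0,"wz":0},
    {"dx":0,"dy":0,"dz":1.5,"wx":0,"wy":0,"wz":0},
    {"dx":0,"dy":0,"dz":2.5,"wx":0,"wy":0,"wz":0},
    {"dx":0,"dy":0,"dz":2.5,"wx":0,"wy":0,"wz":0},
    {"dx":0,"dy":0,"dz":2.5,"wx":0,"wy":0,"wz":0},
    {"dx":0,"dy":0,"dz":2.0,"wx":0,"wy":0,"wz":0},
    {"dx":-1,"dy":0,"dz":0,"wx":0,"wy":0,"wz":0},
    {"dx":0,"dy":0,"dz":0,"wx":0,"wy":0,"wz":0},
  ],
)

```text
clock: 14.7
position: [0.6626, 0.1979, 0.2152]
eef_rot: [-180.0, 0.2, -161.3]
contact_force: [0.5, -0.1, -0.9]
finger_gap: 0.602
```

>>> play_rows(
  rows=[
    {"dx":-3,"dy":0,"dz":0,"wx":0,"wy":0,"wz":0},
    {"dx":-3,"dy":0,"dz":0,"wx":0,"wy":0,"wz":0},
    {"dx":-3,"dy":0,"dz":0,"wx":0,"wy":0,"wz":0},
    {"dx":-3,"dy":0,"dz":0,"wx":0,"wy":0,"wz":0},
    {"dx":-3,"dy":0,"dz":0,"wx":0,"wy":0,"wz":0},
    {"dx":-2,"dy":0,"dz":0,"wx":0,"wy":0,"wz":0},
    {"dx":0,"dy":0,"dz":0,"wx":0,"wy":0,"wz":0},
    {"dx":0,"dy":0,"dz":0,"wx":0,"wy":0,"wz":0},
  ],
)

```text
clock: 15.37
position: [0.4924, 0.1978, 0.2132]
eef_rot: [-180.0, 0.0, -161.3]
contact_force: [0.2, -0.7, 0.4]
finger_gap: 0.601
```

Run:
```python
from ov import *
n="side";p,d=viewer.get_image(n);q=[.6715,.1946,np.radians(18.57)]
cv2.imwrite("pics/side8.png",p[:,:,::-1])
it=[(P,(0,255,0)) for P in corners([boxes_upper()[0],boxes_upper()[1],boxes_upper()[2]],q,.036)]+[(P,(255,255,0)) for P in corners(boxes_lower(),q,0)]
overlay(n,p,it,(235,345,155,275),5.4,"pics/ov_side8.png")
X=cloud(n,d); 
m=(p.sum(-1)<260)&(abs(X[...,0]-.673)<.1)&(abs(X[...,1]-.197)<.1)
h=np.histogram(X[m][:,2],bins=np.arange(.0,.13,.006)); print(h)
```

```text
(array([ 174,  173,  179,  189,  197,  193,  185,  214,  176, 1388,  514,
        528,  907,  201,  121,   64,   72,   70,   91,   95,    0]), array([0.   , 0.006, 0.012, 0.018, 0.024, 0.03 , 0.036, 0.042, 0.048,
       0.054, 0.06 , 0.066, 0.072, 0.078, 0.084, 0.09 , 0.096, 0.102,
       0.108, 0.114, 0.12 , 0.126]))
```

View pics/side8.png

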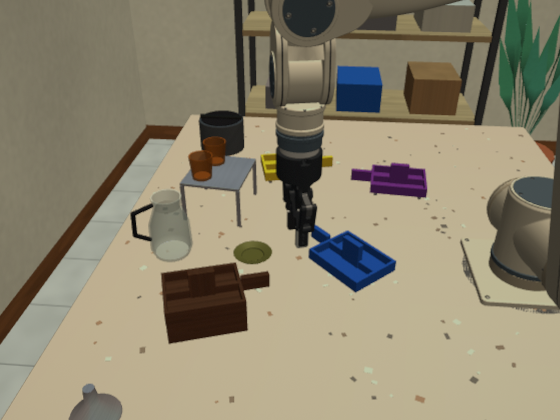

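View pics/ov_side8.png

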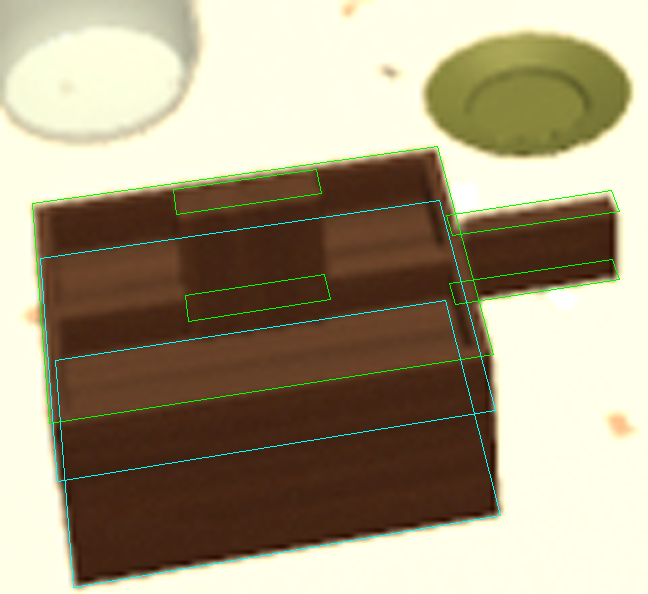

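The tray sits home: floor at about 56 mm, walls 76 mm, grip 114 mm, all as they should be, and the gripper is clear.

```bash
python3 -c "
from plant import workorder
print(workorder.sign_off())"
```

```text
the job is handed in; nothing more can be done
None
```

The upper tray is now seated on the lower tray, and I have signed the job off at about 15.4 s on the robot clock.

- **Drawing out:** I pulled the tray about 144 mm by its tab and let go of it flat on the open counter.
- **Placing:** I took it again by the tall grip and lowered it onto the lower tray. It stayed held until it bottomed out at TCP z = 0.0953 m (0.0952 m expected), with about 7 N of upward contact force. Then I released it and backed away.

**Last checks:**
- The side view shows no gap between the trays, and the upper tray's floor, walls and grip are at the heights they should have when home.
- The outline of the lower tray matches its starting pose within about 1 mm.
- In the last side view the cups, carafe, saucer and look-alike trays look unmoved. I compared these by eye only.
- I took no top-camera picture after the placing.

**Disagreement:** the two cameras differed by about 2 mm on where the lower tray was. I aimed close to the top camera's value, which agreed better with the arm's own position, and the lugs went in without side force.

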